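Put the honey dipper away in the lidded holder

TASK

Flip the lid of the square utensil holder open until it rests on its stop. Then lay the honey dipper on the sloping leaf of the open lid stand, tail end down against the toe and head up, let go of it so that you can take it again another way (by its head, say), and drop it tail end down into the holder, so that it stands on the holder's floor with its head sticking out and the lid still open. Leave everything else on the ledge where it is.

Things in the scene. Friction and masses are not known exactly. Their poses are not given: they have to be found in the camera images.
- dipper: Wooden honey dipper, 200 mm long, 50 g. Square handle 14 x 14 mm, 152 mm long; round grooved head, 32 mm across, 48 mm long. Origin on its axis, mid-length; x runs along it from head to tail. It starts lying on the ledge, head towards the robot, a flat of the handle down: the axis is 16 mm up at the head, 7 mm at the tail.
- dipper_head (a point): Centre of the dipper's head, on its axis, 176 mm from the tail end.
- dipper_tail (a point): Centre of the plain tail end of the dipper's handle.
- holder: Square aluminium utensil holder, fixed: 60 x 60 mm outside, 44 x 44 mm inside (walls and floor 8 mm), rim 115 mm above the ledge. Origin under its centre, z up; its far side (+x of its frame) carries the lid's hinge.
- holder_in (a point): Centre of the holder's inner floor, 8 mm above the ledge, 107 mm below the rim.
- lid (a joint): Hinge angle of the holder's lid: 0 shut, 1.9 rad fully open on its stop, leaning back away from the robot. Past about 1.2 rad it falls open by itself, before that it falls shut. The lid is a 60 x 60 x 6 mm aluminium plate.
- lid_handle (a point): Grip point of the black knob that stands in the middle of the lid; 41 mm above and 30 mm in front of the hinge line when the lid is shut. The knob is round, 28 mm across, its top 49 mm above the hinge line.
- lid_hinge (a point): Middle of the lid's hinge line, 0.5 mm above the holder's far rim; the hinge line runs along the holder's y axis.
- lidstand: Folding aluminium lid stand, flipped open, fixed: flat base 165 x 116 x 6 mm and an open frame (leaf) 110 mm wide sloping at 45 degrees, high on the robot's side (-x of its frame), low on the far side. A toe (end stop) with two cheeks at the low end and a cross bar with two prongs at the high end cradle a handle; between them the frame is open, 90 mm wide. Origin under the base's centre, z up.
- toe (a point): Where the centre of the dipper's tail end lies when the dipper lies home on the leaf: against the toe, midway between the cheeks, 27 mm above the ledge. The cheeks are 26 mm apart, 28 mm long, 21 mm high.
- saddle (a point): Where the axis of the dipper's handle passes over the middle of the top cross bar, midway between the prongs, 134 mm up the slope from point toe. The prongs are 26 mm apart, 14 mm long, 21 mm high.
- tagine: Bystander: terracotta tagine, 196 mm across, 184 mm high. Origin under its centre.
- grinder: Bystander: black plastic spice grinder, 56 mm across, 110 mm high. Origin under its centre.
- dish: Bystander: round glass dish, 140 mm across, 45 mm high. Origin under its centre.
- spoon: Bystander: wooden spoon lying on the ledge, 180 mm long, under 25 mm high. Origin under its middle, x along it.
- ramekin: Bystander: white ceramic ramekin, 70 mm across, 28 mm high. Origin under its centre.
- jar: Bystander: amber glass jar with steel cap, 64 mm across, 95 mm high. Origin under its centre.
- mug: Bystander: blue ceramic mug, 80 mm across, 90 mm high. Origin under its centre.
Mind the look-alikes: they are no part of the job. Of the things shaped like the holder, the aluminium one is meant. What is shaped like the dipper but turquoise is not meant.

How it is judged:
By the outcome, as a careful person would: the job done as asked, in the order asked, and still so for the second after the job is handed in, with the robot touching nothing.
It also fails if it takes over 72 s, if anything falls off the work surface, if the arm or the gripper's body presses on something with over 40 N, if the wrist force passes 120 N, or if a joint passes its speed limit or range.

ROBOT

A 6-joint arm with a two-finger parallel gripper is mounted at the origin on the work surface. World frame = base frame: x ahead of the robot, y to its left, z up, the work surface at z = 0. Lengths are in mm, angles in degrees, forces in N, time in s.
With the tool pointing down it reaches from about 375 to 900 mm from the base axis. Payload 3.1 kg.
Tool frame: the origin (TCP) lies on the centre line of the jaws, within the pads' length; the fingertips stand r.finger_overhang ahead of it and the grasp point (between the pads) lies 2 mm behind it (r.finger_overhang is the distance from the TCP to the fingertips, in mm); z points along the fingers, y is the direction in which the jaws open and shut (so a half turn about z gives the same grasp; the last joint's range is limited). The gripper opens to 87 mm and grips with 3 to 60 N. Pads are 19 mm wide; open, the fingers measure 117 mm over their backs; the gripper's body (75 mm by 190 mm) begins 51 mm behind the grasp point.
Start: joints at [58.528, 30.224, 82.088, -0, 67.689, -10.227], TCP at [226.434, 582.516, 239.548] pointing down, gripper open.
Joint ranges: [-176.69, 176.69], [-43.24, 126.21], [12.49, 139.97], [-82, 262], [0, 151.66], [-163.58, 163.58]. Speed limits (degrees/s): [159.86, 159.86, 180, 180, 180, 180].

INTERFACE

Orientations are given as [roll, pitch, yaw] about the fixed x, y, z axes, in that order (R = Rz(yaw) Ry(pitch) Rx(roll)).
In Python, from cell import sensors, eyes, order, r gives the robot as it stands. The module is installed in compiled form; this text tells all that it offers.
- The arm moves only by the tool drive_tool, never from a script. Its argument "rows" is a list of rows, each a list of 7 numbers: the shift along the tool's x, y, z in cm, then the turn, a rotation vector about the tool's x, y, z in degrees, then the finger opening in cm, from 0 to 8.7. A call has 1 to 5 rows; each row is the pose to reach, as a shift and turn from the pose commanded when the call began, along the tool's axes at that moment; what a row does not reach only later rows make up. A row lasts 1/8 s, in which the tool goes at most 62.5 mm and 10.7 degrees, less where a joint would pass 70% of its speed; a pose out of reach is approached as far as the arm can. A call with a gripper value outside its range is refused whole. The fingers move at their own pace and stop on an object; the grip force is fixed at half the most. Time passes only in rows, so rows that repeat a pose let the fingers close. It gives the time, the measured TCP pose, the force and the opening at its end, in the units of the state.
- sensors.observe(): the state, without advancing time (a new reading comes with each control period).
- eyes.camera(name): name is "scene" or "top" or "wrist"; returns the picture (384x512x3 uint8, red, green, blue); there is no depth.
- eyes.camera_info(name): a dict with "vertical_fov" (degrees; the focal length in pixels is half the picture's height over the tangent of half this angle, whatever the lens; pixels are square), "cx", "cy" (the principal point, pixels), "origin" and "attitude" of the camera in the world. Camera axes: x right, y down, z forward; pixel columns grow to the right and rows downward; lengths in mm; the calibration is good to about 2 mm. A picture is of the moment at which its call begins: read the wrist's pose just before it. camera_info takes no time and is no camera call; for the wrist camera it gives the pose at the moment of the call.
- order.sign_off(): hands the job in, once; it reports no verdict.
The state is a dict: "time": time; "joint_positions": joint angles; "joint_velocities": joint speeds; "joint_torque": joint torques, N m; "eef_pos": TCP position; "eef_rot": TCP orientation; "contact_force": force on the tool from outside, world axes, zero at the start; "torque": the same for the moment, N m; "finger_gap": opening from 0.0 (shut) to 1.0 (fully open).
Only numpy, scipy, OpenCV 4.12 (cv2) and the standard library are available. Lean on these libraries where they do the work, as an engineer would, in place of code of your own. Each camera call takes 0.05 s, during which the arm holds its last target. There are 200 camera calls.

## Working session

There is one attempt and no reset: what is moved stays moved. The work goes in short steps, Python scripts to look and compute and a tool call to move; the robot and the scene stay as the last step left them, time stands still between calls to the robot, and variables do not carry over. Pictures are saved under pics/ and viewed, about 8 in all and at most 12, crops included, and the job is handed in when it is done.

Besides the shell and the picture viewer there is one more tool, called after "Emit:" as name(argument=value, ...) on one line, values as JSON. drive_tool: Moves the arm, as the interface text tells. Its arguments: {"type":"object","properties":{"rows":{"type":"array","items":{"type":"array","items":{"type":"number"}}}},"required":["rows"]}

```bash
mkdir -p pics; python3 - <<'E'
from cell import sensors, eyes, order, r
import cv2
for n in ("scene","top","wrist"):
    im=eyes.camera(n); cv2.imwrite(f"pics/{n}0.png",cv2.cvtColor(im,cv2.COLOR_RGB2BGR)); print(n,eyes.camera_info(n))
print(sensors.observe(), r.finger_overhang)
import numpy as np
a=cv2.imread("pics/scene0.png");b=cv2.imread("pics/top0.png")
cv2.imwrite("pics/s0.png",cv2.resize(a,(800,600),interpolation=cv2.INTER_CUBIC))
cv2.imwrite("pics/t0.png",cv2.resize(b,(800,600),interpolation=cv2.INTER_CUBIC))
E
```

```text
scene {'vertical_fov': 44.72878840930701, 'cx': 251.6817460750014, 'cy': 188.280485485389, 'origin': array([1359.15285873,  968.51018847, 1458.99772093]), 'attitude': array([-136.79928842,   -0.20927907,  141.27521417])}
top {'vertical_fov': 54.800909687088286, 'cx': 258.77672975261885, 'cy': 188.4479325485474, 'origin': array([ 271.95001759,  -20.68396403, 1349.64910611]), 'attitude': array([-168.29880231,   -0.3231639 ,  -86.20978279])}
wrist {'vertical_fov': 71.41915904103118, 'cx': 257.8047938207156, 'cy': 190.5316111318607, 'origin': array([165.31257942, 606.12705208, 383.27468884]), 'attitude': array([1.65875076e+02, 9.64459175e-02, 6.87487866e+01])}
{'time': 0.15, 'joint_positions': array([ 5.85287928e+01,  3.02672113e+01,  8.21381847e+01, -4.51508672e-04,
        6.76892890e+01, -1.02267965e+01]), 'joint_velocities': array([ 0.05967944, -0.10931341, -0.18221687, -0.01400695, -0.01850188,
        0.04234543]), 'joint_torque': array([ 6.88966848e-04, -4.40428054e+01, -1.76841778e+01,  6.33388991e-02,
        5.51790884e-02, -9.56542476e-05]), 'eef_pos': array([226.16017528, 582.08763519, 238.79868657]), 'eef_rot': array([-1.79906745e+02, -1.64000566e-02,  1.58755748e+02]), 'contact_force': array([-0.12247228,  0.68119041, -0.05948043]), 'torque': array([0.01952607, 0.01002769, 0.01631477]), 'finger_gap': 0.998743494805269} 17.0
```

View pics/s0.png

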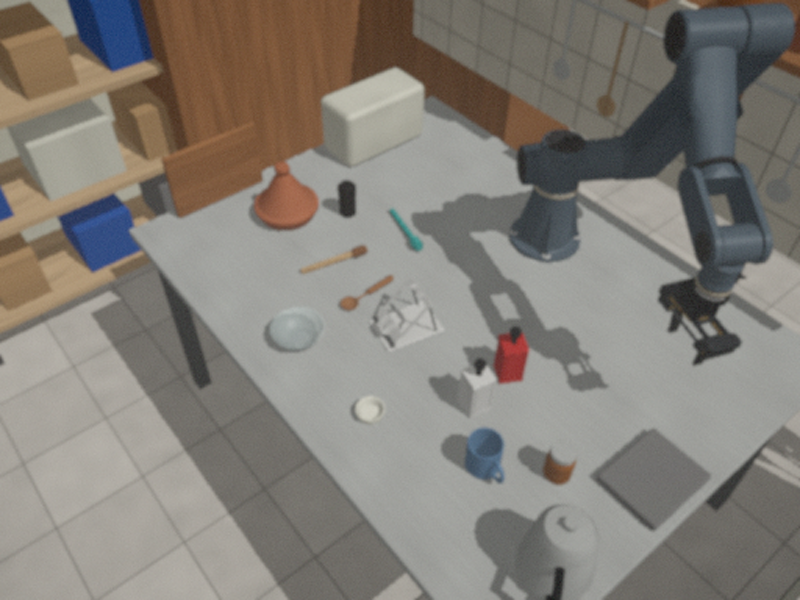

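View pics/t0.png

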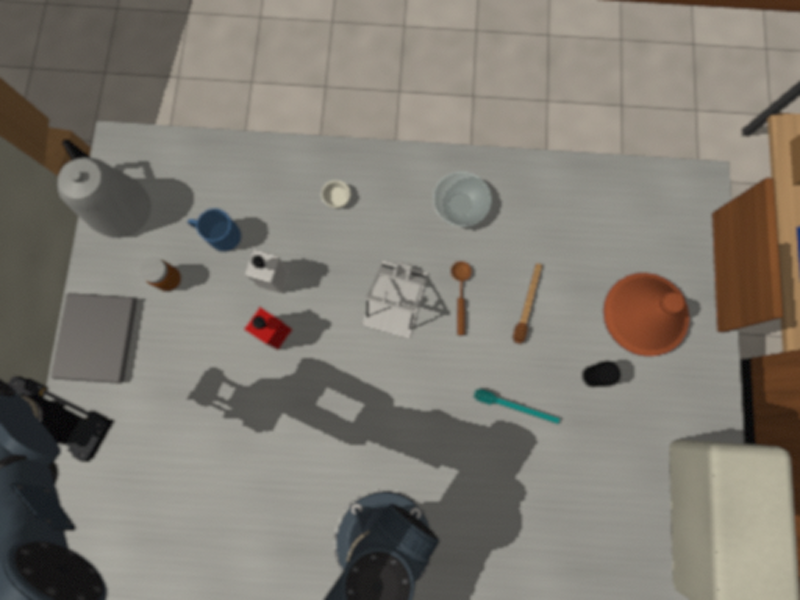

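Scene: the aluminium holder (white-grey, black knob) is at top pixel (262,268), and the red one is a look-alike. The stand is at (403,300), the wooden dipper runs from head (520,333) to tail (539,265), and the spoon is at (461,298).

```bash
cat > h.py <<'E'
from cell import sensors, eyes, order, r
import cv2, numpy as np
from scipy.spatial.transform import Rotation as R
def rot(rpy): return R.from_euler('xyz',rpy,degrees=True)
def cam(n):
    i=eyes.camera_info(n); f=192/np.tan(np.radians(i['vertical_fov']/2)); return f,i['cx'],i['cy'],np.array(i['origin']),rot(i['attitude']).as_matrix()
def p2w(c,u,v,z):
    f,cx,cy,o,M=c; d=M@np.array([(u-cx)/f,(v-cy)/f,1]); return o+d*(z-o[2])/d[2]
def w2p(c,p):
    f,cx,cy,o,M=c; q=M.T@(np.array(p)-o); return np.array([cx+f*q[0]/q[2],cy+f*q[1]/q[2]])
def snap(n,name,crop=None,s=1.5625):
    c=cam(n); im=cv2.cvtColor(eyes.camera(n),cv2.COLOR_RGB2BGR)
    np.save(f"pics/{name}.npy",np.array([*c[:3],*c[3],*c[4].ravel()]))
    cv2.imwrite(f"pics/{name}_raw.png",im)
    if crop: u0,v0,u1,v1=crop; im=im[v0:v1,u0:u1]
    cv2.imwrite(f"pics/{name}.png",cv2.resize(im,None,fx=s,fy=s,interpolation=cv2.INTER_CUBIC))
def lcam(name):
    a=np.load(f"pics/{name}.npy"); return a[0],a[1],a[2],a[3:6],a[6:].reshape(3,3)
def go(p,rpy,frm=None):
    """shift(cm) and turn(deg) from current (or given) pose"""
    if frm is None:
        s=sensors.observe(); p0,R0=s['eef_pos'],rot(s['eef_rot'])
    else: p0,R0=np.array(frm[0]),rot(frm[1])
    print('shift cm',np.round(R0.inv().apply(np.array(p)-p0)/10,2),'turn',np.round((R0.inv()*rot(rpy)).as_rotvec(degrees=True),2))
def st():
    s=sensors.observe(); print('t',round(s['time'],2),'pos',np.round(s['eef_pos'],1),'rpy',np.round(s['eef_rot'],2),'F',np.round(s['contact_force'],1),'gap',round(s['finger_gap'],3),'J',np.round(s['joint_positions'],1))
E
python3 - <<'E'
from h import *
c=cam('top');k=1.5625
for n,u,v,z in [('knob',259,262,150),('holder top',262,268,118),('red',266,325,118),('dhead',520,333,16),('dtail',539,265,7),('stand base bl',364,327,6),('base br',410,336,6),('base tl',383,265,6),('dish',464,200,45),('spoonbowl',461,271,10),('spoonend',461,332,10),('mug',220,230,90),('jar',163,275,95),('ram',337,194,28),('apex',447,312,130),('grinder',601,374,110),('teal',485,396,15)]:
    print(n,np.round(p2w(c,u/k,v/k,z)))
c=cam('wrist');s=sensors.observe();print(rot(s['eef_rot']).inv().apply(c[3]-s['eef_pos']),(rot(s['eef_rot']).inv()*R.from_matrix(c[4])).as_matrix())
E
```

```text
knob [570. 304. 150.]
holder top [565. 304. 118.]
red [440. 281. 118.]
dhead [ 475. -284.   16.]
dtail [ 644. -327.    7.]
stand base bl [466.  79.   6.]
base br [452. -30.   6.]
base tl [619.  46.   6.]
dish [ 781. -137.   45.]
spoonbowl [ 615. -141.   10.]
spoonend [ 469. -148.   10.]
mug [654. 417.  90.]
jar [540. 528.  95.]
ram [782. 169.  28.]
apex [ 492. -104.  130.]
grinder [ 384. -440.  110.]
teal [ 325. -209.   15.]
[ 6.54645531e+01  1.22885780e-01 -1.44457661e+02] [[-1.21975948e-04 -9.69696101e-01 -2.44314257e-01]
 [ 9.99999991e-01 -1.04681165e-04 -8.37733757e-05]
 [ 5.56596149e-05 -2.44314265e-01  9.69696105e-01]]
```

```bash
python3 - <<'E'
from h import *
go([580,311,300],[180,0,28])
E
```

```text
shift cm [-42.8  -12.46  -6.11] turn [-7.0000e-02  1.0000e-01  1.3076e+02]
```

Emit:
drive_tool(rows=[[-5,-1.5,-1,0,0,10.5,8.7],[-10,-3,-2,0,0,21,8.7],[-15,-4.5,-3,0,0,31.5,8.7],[-20,-6,-4,0,0,42,8.7],[-25,-7.5,-5,0,0,52.5,8.7]])

```text
time: 0.78
eef_pos: [433.3, 420.8, 289.6]
eef_rot: [-180.0, 0.0, 105.9]
contact_force: [-0.4, 0.1, 0.3]
finger_gap: 0.997
```

```bash
python3 - <<'E'
from h import *
st();go([580,311,300],[180,0,28])
E
```

```text
t 0.78 pos [433.3 420.8 289.6] rpy [-179.97    0.    105.91] F [-0.4  0.1  0.3] gap 0.997 J [33.6 25.6 81.8  0.  72.6 17.7]
shift cm [-14.58  11.1   -1.05] turn [-2.000e-02  2.000e-02  7.791e+01]
```

Emit:
drive_tool(rows=[[-3,2.2,-0.2,0,0,10.5,8.7],[-6,4.4,-0.4,0,0,21,8.7],[-9,6.7,-0.6,0,0,31.5,8.7],[-12,8.9,-0.8,0,0,42,8.7],[-14.6,11.1,-1,0,0,52.5,8.7]])

```text
time: 1.4
eef_pos: [580.4, 311.8, 299.1]
eef_rot: [-180.0, 0.1, 53.4]
contact_force: [-0.2, -0.5, -0.3]
finger_gap: 0.999
```

Emit:
drive_tool(rows=[[0,0,0,0,0,10.5,8.7],[0,0,0,0,0,21,8.7],[0,0,0,0,0,25.4,8.7],[0,0,0,0,0,25.4,8.7]])

```text
time: 1.9
eef_pos: [579.5, 312.8, 299.1]
eef_rot: [-180.0, 0.1, 28.4]
contact_force: [0.2, -0.1, 0.2]
finger_gap: 0.998
```

```bash
python3 - <<'E'
from h import *
st();snap('wrist','w1')
E
```

```text
t 1.9 pos [579.5 312.8 299.1] rpy [-1.7999e+02  5.0000e-02  2.8410e+01] F [ 0.2 -0.1  0.2] gap 0.998 J [18.7 29.8 72.8 -0.  77.4 80.2]
```

View pics/w1.png

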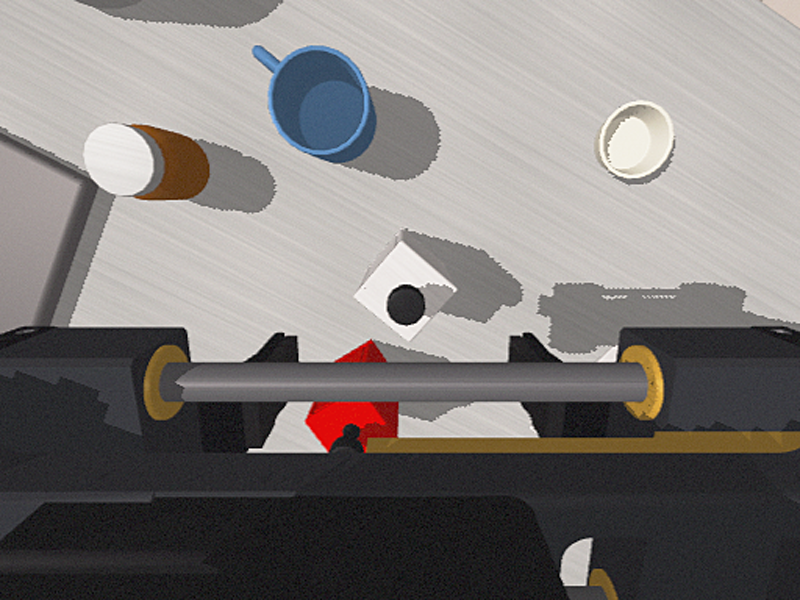

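```bash
python3 - <<'E'
from h import *
im=cv2.imread('pics/w1_raw.png')[140:230,215:305]
cv2.imwrite('pics/w1c.png',cv2.resize(im,None,fx=6.6,fy=6.6,interpolation=cv2.INTER_CUBIC))
c=lcam('w1');k=1.5625
P=[p2w(c,u/k,v/k,121) for u,v in [(403,232),(457,291),(410,341),(355,292)]]
print(np.round(P,1),np.mean(P,0)); 
for i in range(4): d=P[(i+1)%4]-P[i]; print(np.linalg.norm(d),np.degrees(np.arctan2(d[1],d[0])))
for z in (140,164): print(z,p2w(c,406/k,305/k,z))
for z in (90,):print('mug',p2w(c,318/k,100/k,z), 'jar',p2w(c,120/k,158/k,95),'ram',p2w(c,637/k,140/k,28),'redfar',p2w(c,372/k,342/k,115))
E
```

```text
[[612.9 330.  121. ]
 [592.4 270.2 121. ]
 [537.8 282.9 121. ]
 [553.2 341.1 121. ]] [574.05365101 306.05583925 121.        ]
63.208394425629024 -108.90196260874559
56.08224909582209 166.9441504517328
60.18369583119785 75.17258684741468
60.72106785755 -10.483966708340393
140 [567.49511566 302.92513778 140.        ]
164 [573.13170225 306.18918839 164.        ]
mug [668.70648386 435.59298394  90.        ] jar [555.18910187 554.27661361  95.        ] ram [784.96517258 173.68993032  28.        ] redfar [520.03910942 309.21392132 115.        ]
```

View pics/w1c.png

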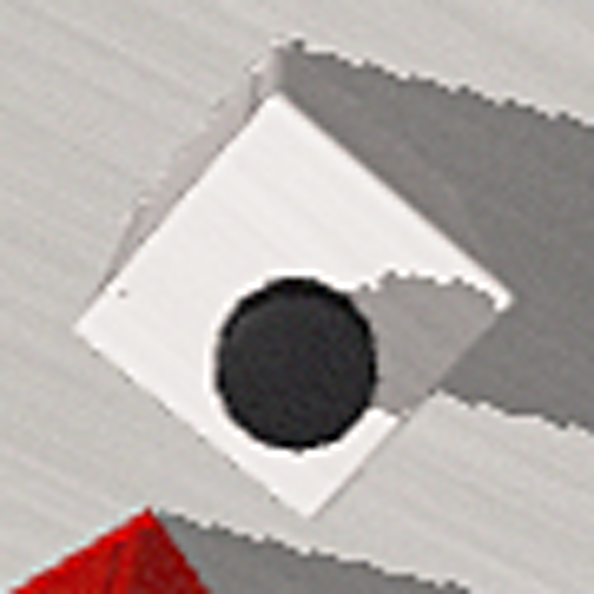

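Lid corners in the crop are top (278,92), right (513,298), bottom (308,517) and left (75,327), with the knob at (296,363). The holder's yaw is about -16° if the far side is at upper right.

```bash
cat >> h.py <<'E'
def tilt(t,psi):
    t,p=np.radians(t),np.radians(psi); a=np.array([np.cos(p),np.sin(p),0]); Z=np.array([0,0,1.])
    z=np.cos(t)*a-np.sin(t)*Z; x=np.sin(t)*a+np.cos(t)*Z; return R.from_matrix(np.array([x,np.cross(z,x),z]).T).as_euler('xyz',degrees=True)
E
python3 - <<'E'
from h import *
c=lcam('w1')
Q=[(215+x/6.6-.5+.5/6.6,140+y/6.6-.5+.5/6.6) for x,y in [(278,92),(513,298),(308,517),(75,327),(296,363)]]
P=[p2w(c,u,v,121.5) for u,v in Q[:4]]
C=np.mean(P,0);print(np.round(P,1),C, p2w(c,*Q[4],164.5))
for i in range(4): d=P[(i+1)%4]-P[i]; print(np.linalg.norm(d),np.degrees(np.arctan2(d[1],d[0]))%90)
psi=-16; k=np.array([C[0],C[1],157]); 
for t,b in ((45,70),(45,-2)):
    z=rot(tilt(t,psi)).apply([0,0,1]); print(t,b,k-b*z,tilt(t,psi)); go(k-b*z,tilt(t,psi))
E
```

```text
[[606.9 328.5 121.5]
 [594.  271.5 121.5]
 [537.6 284.5 121.5]
 [550.  341.2 121.5]] [572.14707626 306.41488087 121.5       ] [573.6498655 306.9864183 164.5      ]
58.42980582424988 77.2338415025666
57.89417081835413 77.02027560950526
58.00109558222405 77.66656163713392
58.33220606381494 77.44459812933039
45 70 [524.5670498  320.05823391 206.49747468] [180. -45. -16.]
shift cm [-4.48 -3.25  9.27] turn [-17.42  42.72  42.09]
45 -2 [573.50650559 306.02507079 155.58578644] [180. -45. -16.]
shift cm [-0.84  0.32 14.36] turn [-17.42  42.72  42.09]
```

```bash
python3 - <<'E'
from h import *
psi=-13; k=np.array([573,306.5,157]); z=rot(tilt(45,psi)).apply([0,0,1]); go(k-70*z,tilt(45,psi))
E
```

```text
shift cm [-4.58 -3.03  9.27] turn [-16.25  43.03  39.25]
```

Emit:
drive_tool(rows=[[-1,-0.6,1.5,-2.7,7.2,6.6,8.7],[-1.8,-1.2,3,-5.4,14.4,13.1,8.7],[-2.5,-1.7,4.6,-8.1,21.5,19.6,8.7],[-3.2,-2.1,6.2,-10.8,28.7,26.2,8.7],[-3.9,-2.6,7.7,-13.5,35.9,32.7,8.7]])

```text
time: 2.58
eef_pos: [539.7, 311.3, 232.4]
eef_rot: [174.7, -31.8, 0.9]
contact_force: [0.1, 0.0, -0.5]
finger_gap: 0.996
```

```bash
python3 - <<'E'
from h import *
st();psi=-13; k=np.array([573,306.5,157]); z=rot(tilt(45,psi)).apply([0,0,1]); go(k-70*z,tilt(45,psi)); go(k+2*z,tilt(45,psi))
E
```

```text
t 2.58 pos [539.7 311.3 232.4] rpy [174.68 -31.8    0.86] F [ 0.1  0.  -0.5] gap 0.996 J [ 28.4  25.9 101.1 -37.6  32.2 147.6]
shift cm [-2.62 -0.78  1.35] turn [-3.35 12.6  11.48]
shift cm [-1.1  -0.21  8.37] turn [-3.35 12.6  11.48]
```

```bash
python3 - <<'E'
from h import *
def W(j): return R.from_euler('ZYZYZ',[j[0],j[1]+j[2],j[3],j[4],j[5]],degrees=True) if 0 else R.from_euler('Z',j[0],degrees=True)*R.from_euler('Y',j[1]+j[2],degrees=True)*R.from_euler('ZYZ',[j[3],j[4],j[5]],degrees=True)
s=sensors.observe(); j=s['joint_positions']; C=W(j).inv()*rot(s['eef_rot']); print(C.as_rotvec(degrees=True))
j2=np.array([18.7,29.8,72.8,0,77.4,80.2]); print((W(j2)*C).as_euler('xyz',degrees=True))
for t in (45,55,65,75,90,105,120):
  for psi in (-13,167-180+180,):
    T=rot(tilt(t,-13))
    if psi==167: T=T*R.from_euler('Z',180,degrees=True)
    for J1,s23 in ((27,125),(20,105)):
      w=(R.from_euler('Z',J1,degrees=True)*R.from_euler('Y',s23,degrees=True)).inv()*T*C.inv()
      print(t,psi,J1,np.round(w.as_euler('ZYZ',degrees=True)))
E
```

```text
[ 1.41308321e-14 -1.05981241e-14  9.00000000e+01]
[180.    0.   28.5]
45 -13 27 [-59.  32. 176.]
45 -13 20 [-36.  41. 143.]
45 167 27 [-59.  32.  -4.]
45 167 20 [-36.  41. -37.]
55 -13 27 [-41.  34. 161.]
55 -13 20 [-25.  47. 136.]
55 167 27 [-41.  34. -19.]
55 167 20 [-25.  47. -44.]
65 -13 27 [-26.  38. 148.]
65 -13 20 [-16.  55. 130.]
65 167 27 [-26.  38. -32.]
65 167 20 [-16.  55. -50.]
75 -13 27 [-14.  44. 139.]
75 -13 20 [ -9.  63. 126.]
75 167 27 [-14.  44. -41.]
75 167 20 [ -9.  63. -54.]
90 -13 27 [ -0.  55. 130.]
90 -13 20 [ -0.  75. 123.]
90 167 27 [  0.  55. -50.]
90 167 20 [  0.  75. -57.]
105 -13 27 [ 10.  67. 125.]
105 -13 20 [  8.  88. 122.]
105 167 27 [ 10.  67. -55.]
105 167 20 [  8.  88. -58.]
120 -13 27 [ 19.  79. 122.]
120 -13 20 [ 16. 100. 122.]
120 167 27 [ 19.  79. -58.]
120 167 20 [ 16. 100. -58.]
```

```bash
python3 - <<'E'
from h import *
psi=-13; k=np.array([573,306.5,158.5]); z=rot(tilt(62,psi)).apply([0,0,1]); T=tilt(62,psi); go(k-60*z,T); go(k+2*z,T,(k-60*z,T)); print(k+2*z,T)
# arc from grasp
h0=np.array([573+30*np.cos(np.radians(psi)),306.5+30*np.sin(np.radians(psi)),115.5])
a=np.array([np.cos(np.radians(psi)),np.sin(np.radians(psi)),0])
print('hinge',h0)
rr=k-h0; rx=rr@a; rz=rr[2]
for th in range(0,81,8):
    q=np.radians(th); K=h0+a*(rx*np.cos(q)+rz*np.sin(q))+np.array([0,0,-rx*np.sin(q)+rz*np.cos(q)])
    t=62+.75*th; T2=tilt(t,psi); z2=rot(T2).apply([0,0,1]); print(th,end=' '); go(K+2*z2,T2,(k+2*z,T))
E
```

```text
shift cm [-0.6  -0.34  2.07] turn [-1.61 -4.34 11.82]
shift cm [-0.  -0.   6.2] turn [0. 0. 0.]
[573.91487807 306.28878375 156.73410481] [180. -28. -13.]
hinge [602.23110194 299.75146837 115.5       ]
0 shift cm [0. 0. 0.] turn [0. 0. 0.]
8 shift cm [ 0.71  0.   -0.04] turn [-0. -6.  0.]
16 shift cm [1.42 0.   0.02] turn [ -0. -12.   0.]
24 shift cm [2.11 0.   0.18] turn [ -0. -18.   0.]
32 shift cm [2.77 0.   0.44] turn [ -0. -24.   0.]
40 shift cm [ 3.39 -0.    0.79] turn [ -0. -30.   0.]
48 shift cm [3.96 0.   1.22] turn [ -0. -36.   0.]
56 shift cm [ 4.46 -0.    1.72] turn [ -0. -42.   0.]
64 shift cm [4.88 0.   2.29] turn [ -0. -48.   0.]
72 shift cm [5.22 0.   2.91] turn [ -0. -54.   0.]
80 shift cm [5.47 0.   3.58] turn [  0. -60.   0.]
```

Emit:
drive_tool(rows=[[-0.3,-0.2,1,-0.8,-2.2,5.9,8.7],[-0.6,-0.3,2.1,-1.6,-4.3,11.8,8.7],[-0.6,-0.3,2.1,-1.6,-4.3,11.8,8.7]])

```text
time: 2.95
eef_pos: [547.2, 312.6, 211.1]
eef_rot: [179.9, -27.9, -12.8]
contact_force: [-0.9, -0.8, 0.2]
finger_gap: 0.998
```

Emit:
drive_tool(rows=[[0,0,1.6,0,0,0,8.7],[0,0,3.2,0,0,0,8.7],[0,0,4.7,0,0,0,8.7],[0,0,6.2,0,0,0,8.7],[0,0,6.2,0,0,0,6]])

```text
time: 3.58
eef_pos: [575.0, 305.3, 155.0]
eef_rot: [179.9, -27.8, -12.9]
contact_force: [-0.7, -0.7, 0.2]
finger_gap: 0.95
```

```bash
python3 - <<'E'
from h import *
st();snap('wrist','w2')
psi=-13; k=np.array([573,306.5,158.5]); z=rot(tilt(62,psi)).apply([0,0,1]); T=tilt(62,psi); go(k+2*z,T)
E
```

```text
t 3.58 pos [575.  305.3 155. ] rpy [179.88 -27.82 -12.93] F [-0.7 -0.7  0.2] gap 0.95 J [ 25.6  34.5  97.9 -35.7  30.1 157. ]
shift cm [-0.07 -0.04 -0.14] turn [0.03 0.12 0.05]
```

View pics/w2.png

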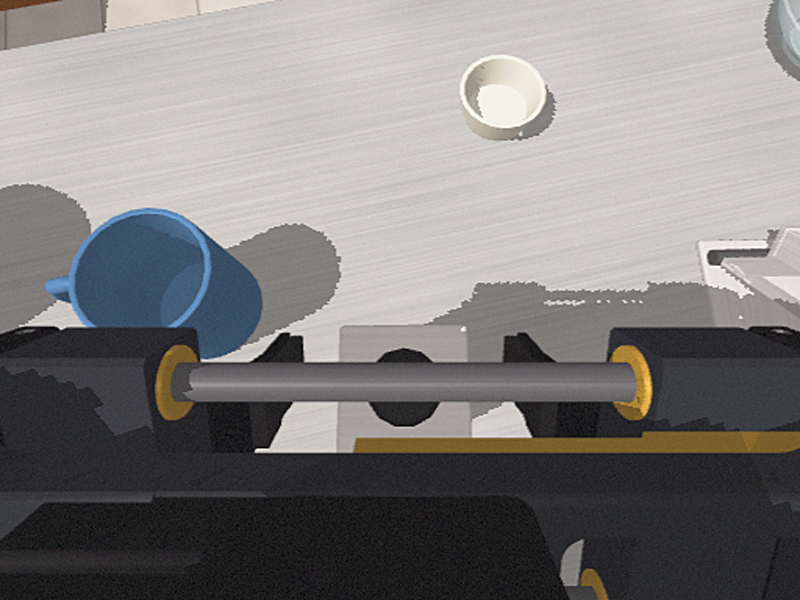

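The knob sits centred at (404,388) between the fingers. Closing.

Emit:
drive_tool(rows=[[0,0,0,0,0,0,2],[0,0,0,0,0,0,2],[0,0,0,0,0,0,2],[0,0,0,0,0,0,2],[0,0,0,0,0,0,2]])

```text
time: 4.25
eef_pos: [575.1, 306.1, 156.9]
eef_rot: [-180.0, -28.0, -13.0]
contact_force: [0.7, 0.5, 0.3]
finger_gap: 0.351
```

Emit:
drive_tool(rows=[[0,0,0,0,0,0,2],[0.35,0,0,0,-3,0,2],[0.7,0,0,0,-6,0,2],[1.05,0,0,0,-9,0,2],[1.42,0,0.02,0,-12,0,2]])

```text
time: 4.88
eef_pos: [585.6, 302.7, 162.2]
eef_rot: [179.9, -15.6, -12.9]
contact_force: [0.0, -1.5, -4.3]
finger_gap: 0.304
```

Emit:
drive_tool(rows=[[0.71,0,0.01,0,-6,0,2],[1.41,0,0.13,0,-12,0,2],[2.09,0,0.34,0,-18,0,2],[2.73,0,0.65,0,-24,0,2],[3.33,0,1.03,0,-30,0,2]])

```text
time: 5.5
eef_pos: [618.6, 295.5, 161.4]
eef_rot: [179.9, 14.6, -12.9]
contact_force: [-4.7, 0.8, -5.6]
finger_gap: 0.309
```

Emit:
drive_tool(rows=[[0.69,0,0.14,0,-6,0,2],[1.36,0,0.38,0,-12,0,2],[2,0,0.71,0,-18,0,2],[2,0,0.71,0,-18,0,2],[2,0,0.71,0,-18,0,5]])

```text
time: 6.12
eef_pos: [638.1, 291.5, 150.1]
eef_rot: [179.9, 32.0, -13.0]
contact_force: [-0.3, -1.0, 0.5]
finger_gap: 0.359
```

Emit:
drive_tool(rows=[[0,0,0,0,0,0,8.7],[0,0,0,0,0,0,8.7],[0,0,-3,0,0,0,8.7],[0,0,-8,0,0,0,8.7],[0,0,-13,0,0,0,8.7]])

```text
time: 6.75
eef_pos: [706.4, 275.9, 263.3]
eef_rot: [-180.0, 32.0, -12.9]
contact_force: [1.3, 0.0, -0.0]
finger_gap: 0.9
```

```bash
python3 - <<'E'
from h import *
st();go([573,306,330],[180,0,-13])
E
```

```text
t 6.75 pos [706.4 275.9 263.3] rpy [-179.98   31.95  -12.93] F [ 1.3  0.  -0. ] gap 0.9 J [  8.6  55.7  32.   13.2 121.8 115.6]
shift cm [-15.13   0.05   1.57] turn [-0.   31.95  0.06]
```

```bash
python3 - <<'E'
from h import *
go([500,0,340],[180,0,-13])
E
```

```text
shift cm [-15.89  31.51   0.86] turn [-0.   31.95  0.06]
```

Emit:
drive_tool(rows=[[-2.6,5.2,-1.5,0,8,0,8.7],[-5.3,10.5,-2,0,16,0,8.7],[-8,15.7,-1.5,0,24,0,8.7],[-10.6,21,-0.5,0,32,0,8.7],[-13.3,26.2,0.2,0,32,0,8.7]])

```text
time: 7.38
eef_pos: [532.0, 45.8, 331.3]
eef_rot: [180.0, -0.1, -12.9]
contact_force: [0.5, -0.4, 0.9]
finger_gap: 1.001
```

Emit:
drive_tool(rows=[[-2.3,5.2,-0.7,0,0,0,8.7],[-2.3,5.2,-0.7,0,0,0,8.7]])

```text
time: 7.62
eef_pos: [500.3, -1.6, 338.8]
eef_rot: [180.0, -0.1, -13.2]
contact_force: [-0.3, 0.7, -0.4]
finger_gap: 0.999
```

```bash
python3 - <<'E'
from h import *
st();snap('wrist','w3')
E
```

```text
t 7.62 pos [500.3  -1.6 338.8] rpy [ 1.7996e+02 -1.2000e-01 -1.3210e+01] F [-0.3  0.7 -0.4] gap 0.999 J [-13.   14.   92.   -0.   73.9  90.2]
```

View pics/w3.png

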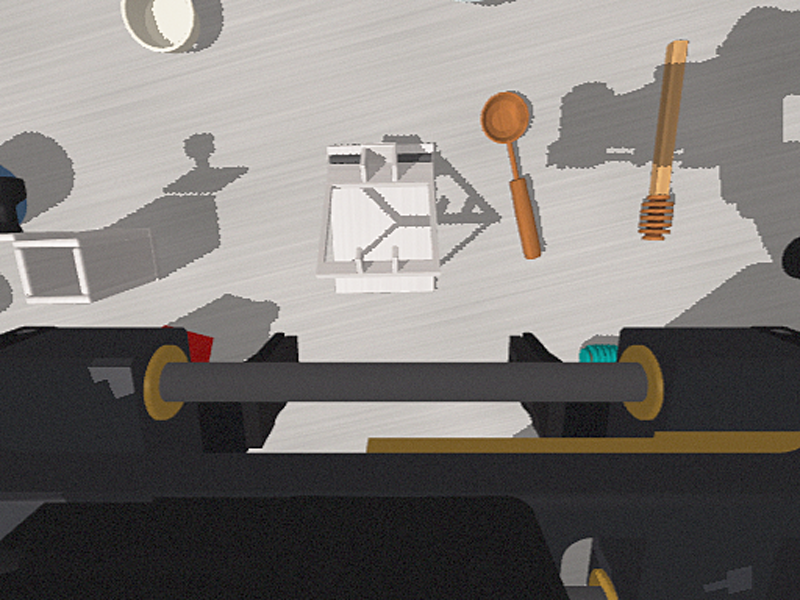

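The lid now stands open: the holder mouth is at (50,268) and the knob behind it at (8,200). The stand is around (380,215) with the toe at the top. The dipper's tail is at (677,42) and its head at (655,218). Enlarging the stand and dipper.

```bash
python3 - <<'E'
from h import *
im=cv2.imread('pics/w3_raw.png')
a=cv2.resize(im[85:195,195:290],None,fx=5,fy=5,interpolation=cv2.INTER_CUBIC)
b=cv2.resize(im[20:160,400:450],None,fx=4,fy=4,interpolation=cv2.INTER_CUBIC)
o=np.zeros((560,675,3),np.uint8); o[:550,:475]=a; o[:560,475:]=b
cv2.imwrite('pics/w3c.png',o)
E
```

```text
(no output)
```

View pics/w3c.png

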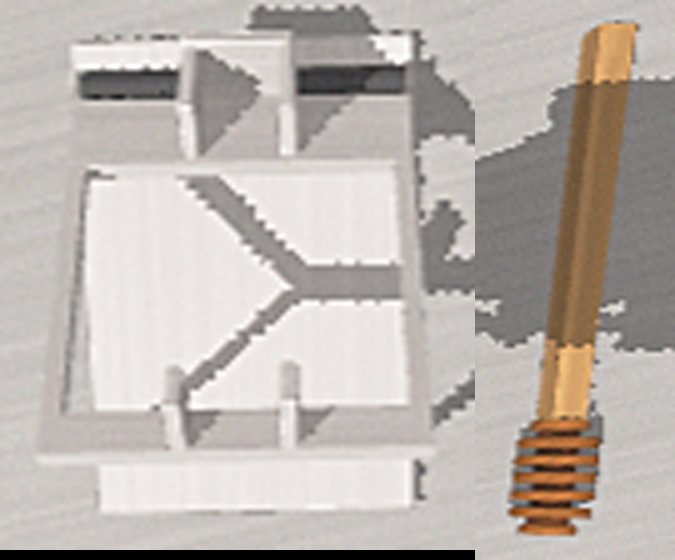

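```bash
python3 - <<'E'
from h import *
from scipy.optimize import least_squares
c=lcam('w3')
A=lambda x,y:(195+(x+.5)/5-.5,85+(y+.5)/5-.5)
B=lambda x,y:(400+(x-475+.5)/4-.5,20+(y+.5)/4-.5)
for n,q in dict(FL=(*A(75,40),6),FR=(*A(413,37),6),NL=(*A(100,511),0),NR=(*A(411,507),0),prongmid=(*A(234,440),117),cheekmid=(*A(239.5,150),35),bar=(*A(234,432),117),barlow=(*A(236,457),107), cheekTop=(*A(239.5,105),50)).items(): print(n,np.round(p2w(c,*q),1))
def pt(p,l): cy,sy=np.cos(p[2]),np.sin(p[2]); return [p[0]+cy*l[0]-sy*l[1],p[1]+sy*l[0]+cy*l[1],l[2]]
obs=[((82.5,58,6),A(75,40)),((82.5,-58,6),A(413,37)),((-82.5,58,0),A(100,511)),((-82.5,-58,0),A(411,507))]
f=lambda p:np.concatenate([w2p(c,pt(p,l))-o for l,o in obs])
s=least_squares(f,[540,35,-.2]);print(s.x[:2],np.degrees(s.x[2]),np.round(s.fun,2))
print('tail',p2w(c,*B(620,25),14),'hend',p2w(c,*B(572,415),20),'head',p2w(c,*B(556,476),16),'headend',p2w(c,*B(548,533),16))
# fit dipper: tail top centre, head centre
g=lambda p:np.concatenate([w2p(c,pt(p,l))-o for l,o in [((100,0,14),B(620,25)),((-52,0,20.5),B(572,415)),((-76,0,16),B(556,476)),((-100,0,17),B(548,533))]])
d=least_squares(g,[560,-305,-.25]);print(d.x[:2],np.degrees(d.x[2]),np.round(d.fun,2))
E
```

```text
FL [633.9  50.3   6. ]
FR [608.8 -61.    6. ]
NL [473.4  86.9   0. ]
NR [448.4 -26.    0. ]
prongmid [506.7  20.1 117. ]
cheekmid [585.3   3.6  35. ]
bar [508.9  19.6 117. ]
barlow [500.2  21.8 107. ]
cheekTop [ 5.976e+02 -4.000e-01  5.000e+01]
[541.06349959  12.57747636] -12.589859509515497 [-0.57 -0.05  0.58 -0.23 -0.11  0.13  0.1   0.26]
tail [ 646.961946   -323.64457041   14.        ] hend [ 502.38044276 -289.55330727   20.        ] head [ 477.75545588 -283.11202388   16.        ] headend [ 453.96271031 -277.6248034    16.        ]
[ 551.31389239 -300.67800722] -13.412192695810473 [ 0.07 -1.17 -0.3   1.11 -0.02  0.22  0.25  0.03]
```

```bash
cat >> h.py <<'E'
def gtcp(P,t,psi,L):  # TCP so that point P lies L ahead on tool line
    T=tilt(t,psi); return np.array(P)-L*rot(T).apply([0,0,1]),T
E
python3 - <<'E'
from h import *
P=np.array([570.8,-305.3,11]); 
p,T=gtcp(P,65,-13.4,12.5); q,T=gtcp(P,65,-13.4,100); print(p,q); go(q,T); go(p,T,(q,T))
E
```

```text
[ 565.66108937 -304.0757388    22.32884734] [ 529.68871493 -295.50591039  101.6307787 ]
shift cm [ 9.36 28.11 23.7 ] turn [-0.08 24.85  0.26]
shift cm [ 0.   -0.    8.75] turn [0. 0. 0.]
```

Emit:
drive_tool(rows=[[1.5,4.5,3.8,0,0,0,8.7],[3,9,7.6,0,0,0,8.7],[4.5,13.5,11.4,0,0,0,8.7],[6,18,15.2,0,0,0,8.7],[7.4,22.4,18.9,0,0,0,8.7]])

```text
time: 8.3
eef_pos: [525.8, -235.2, 146.4]
eef_rot: [180.0, -0.1, -12.9]
contact_force: [0.6, 0.3, 0.4]
finger_gap: 0.997
```

Emit:
drive_tool(rows=[[0.7,2,1.6,0,8.3,0,8.7],[1.4,4,3.2,0,16.6,0,8.7],[2,5.7,4.8,0,24.9,0,8.7],[2,5.7,4.8,0,24.9,0,8.7]])

```text
time: 8.8
eef_pos: [531.8, -294.6, 99.1]
eef_rot: [179.9, -25.0, -12.9]
contact_force: [0.7, 0.3, 1.1]
finger_gap: 0.998
```

```bash
python3 - <<'E'
from h import *
st();snap('wrist','w4')
P=np.array([570.8,-305.3,11]); p,T=gtcp(P,65,-13.4,12.5);go(p,T)
E
```

```text
t 8.8 pos [ 531.8 -294.6   99.1] rpy [179.94 -24.98 -12.92] F [0.7 0.3 1.1] gap 0.998 J [-45.9  36.4 108.7  45.3  18.8  15.8]
shift cm [0.17 0.06 8.38] turn [-0.09  0.13  0.35]
```

View pics/w4.png

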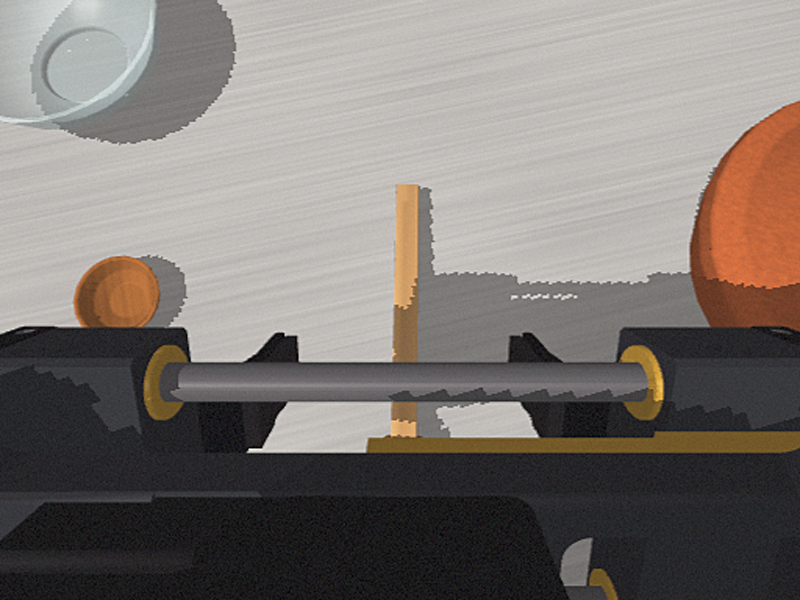

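The dipper is centred between the fingers and parallel to the tool, with its tail end at (407,184). Advancing and closing.

Emit:
drive_tool(rows=[[0.1,0.05,2.2,0,0,0.3,8.7],[0.15,0.05,4.4,0,0,0.3,8.7],[0.15,0.05,6.4,0,0,0.3,6],[0.15,0.05,8.3,0,0,0.3,3],[0.15,0.05,8.3,0,0,0.3,0.5]])

```text
time: 9.48
eef_pos: [567.3, -301.9, 23.9]
eef_rot: [-179.8, -24.8, -13.2]
contact_force: [-0.5, 0.5, 0.1]
finger_gap: 0.747
```

Emit:
drive_tool(rows=[[0,0,0,0,0,0,0.5],[0,0,0,0,0,0,0.5],[0,0,0,0,0,0,0.5],[0,0,0,0,0,0,0.5]])

```text
time: 9.98
eef_pos: [565.8, -303.1, 25.5]
eef_rot: [-179.9, -24.9, -13.3]
contact_force: [0.2, 0.5, 0.3]
finger_gap: 0.288
```

```bash
python3 - <<'E'
from h import *
st(); c=lcam('w4'); k=1.5625
print('tail',p2w(c,407/k,184.5/k,14))
E
```

```text
t 9.97 pos [ 565.8 -303.1   25.5] rpy [-179.87  -24.87  -13.29] F [0.2 0.5 0.3] gap 0.288 J [-43.8  45.7 104.9  58.8  14.6   3.8]
tail [ 646.97032769 -323.92397075   14.        ]
```

Emit:
drive_tool(rows=[[0,0,0.2,0,0,0,1.8],[0,0,0.2,0,0,0,0.5],[0,0,0.2,0,0,0,0.5],[0,0,0.2,0,0,0,0.5],[0,0,0.2,0,0,0,0.5]])

```text
time: 10.6
eef_pos: [566.6, -303.0, 23.2]
eef_rot: [-179.9, -24.8, -13.3]
contact_force: [-0.6, 0.1, -0.6]
finger_gap: 0.159
```

```bash
python3 - <<'E'
from h import *
st()
E
```

```text
t 10.6 pos [ 566.6 -303.    23.2] rpy [-179.85  -24.84  -13.28] F [-0.6  0.1 -0.6] gap 0.159 J [-43.8  46.  104.8  59.2  14.5   3.5]
```

```bash
cat >> h.py <<'E'
def dippose(tool_pos,tool_rpy,tail,d): # tail & dir in tool frame
    Rt=rot(tool_rpy); return Rt.inv().apply(np.array(tail)-tool_pos),Rt.inv().apply(d)
TOE=np.array([606.2,-2.0,27]); PS=-12.6
U=np.array([np.cos(np.radians(PS)),np.sin(np.radians(PS)),0]); UP=(-U+[0,0,1])/2**.5; N=(U+[0,0,1])/2**.5
E
python3 - <<'E'
from h import *
s=sensors.observe(); p0,r0=s['eef_pos'],s['eef_rot']
y=np.radians(-13.4);e=np.radians(2.93); d=np.array([np.cos(e)*np.cos(y),np.cos(e)*np.sin(y),-np.sin(e)])
tt,dd=dippose(p0,r0,[647.5,-323.8,7],d); print(tt,dd)
np.save('grip.npy',[tt,dd])
T=tilt(90-r0[1]*-1+0,-12.6); 
t0=90+r0[1]; t=t0+45-2.93; T=tilt(t,PS+(.12)); print('t',t,'dir',rot(T).apply(dd),'want',-UP)
def tcp(tail): return tail-rot(T).apply(tt)
for nm,tail in dict(hi=TOE+5*UP+N*60+np.array([0,0,70]),mid=TOE+5*UP+N*30,low=TOE+5*UP+N*2).items():
    print(nm,tcp(tail),T); go(tcp(tail),T)
hi=tcp(TOE+5*UP+N*60+np.array([0,0,70]))
go(tcp(TOE+5*UP+N*30),T,(hi,T)); go(tcp(TOE+5*UP+N*2),T,(hi,T))
E
```

```text
[69.01816591  1.72247532 49.76715297] [0.88485834 0.00319228 0.46584926]
t 107.23431882923389 dir [ 0.68970951 -0.15592189 -0.70709912] want [ 0.69007736 -0.15425057 -0.70710678]
hi [594.56134906   2.25670058 210.94331682] [180.          17.23431883 -12.48      ]
shift cm [  3.99 -30.4  -18.76] turn [ -0.08 -42.07  -0.77]
mid [573.85902826   6.88421754 119.73011338] [180.          17.23431883 -12.48      ]
shift cm [ -1.76 -30.36 -11.38] turn [ -0.08 -42.07  -0.77]
low [554.53686217  11.20323337  99.93112351] [180.          17.23431883 -12.48      ]
shift cm [ -4.39 -30.33 -10.41] turn [ -0.08 -42.07  -0.77]
shift cm [ 0.68 -0.    9.34] turn [0. 0. 0.]
shift cm [-6.300e-01 -1.000e-02  1.182e+01] turn [0. 0. 0.]
```

Emit:
drive_tool(rows=[[1.5,0,-3.5,0,0,0,0.5],[3.5,-2,-8,0,-10,0,0.5],[4,-7,-12,0,-20,0,0.5],[4,-12,-15,0,-30,-0.4,0.5],[4,-17,-18,0,-40,-0.8,0.5]])

```text
time: 11.22
eef_pos: [570.1, -169.1, 175.9]
eef_rot: [-178.6, 2.6, -12.2]
contact_force: [1.4, 0.1, -1.2]
finger_gap: 0.158
```

```bash
python3 - <<'E'
from h import *
st(); go([594.6,2.3,210.9],[180,17.23,-12.48])
E
```

```text
t 11.22 pos [ 570.1 -169.1  175.9] rpy [-178.59    2.63  -12.23] F [ 1.4  0.1 -1.2] gap 0.158 J [-27.6  33.4  88.    0.8  61.5  74.3]
shift cm [ -1.4  -17.35  -3.01] turn [ -1.36 -14.6    0.43]
```

Emit:
drive_tool(rows=[[-0.3,-4,-0.8,-0.7,-7,0.2,0.5],[-0.7,-8.5,-1.5,-1.3,-14.6,0.4,0.5],[-1.1,-13,-2.2,-1.3,-14.6,0.4,0.5],[-1.4,-17.3,-3,-1.3,-14.6,0.4,0.5],[-1.4,-17.3,-3,-1.3,-14.6,0.4,0.5]])

```text
time: 11.85
eef_pos: [594.9, 4.9, 209.9]
eef_rot: [-179.7, 16.9, -11.9]
contact_force: [-0.4, -0.4, -1.0]
finger_gap: 0.158
```

```bash
python3 - <<'E'
from h import *
st(); snap('wrist','w5'); 
c=lcam('w5');s=sensors.observe();tt,dd=np.load('grip.npy');Rt=rot(s['eef_rot'])
tail=s['eef_pos']+Rt.apply(tt); print(tail,Rt.apply(dd)); print('tail px',w2p(c,tail)*1.5625,'toe px',w2p(c,TOE)*1.5625)
T=[180,17.23,-12.48]; 
for n in (30,2): go(TOE+5*UP+N*n-rot(T).apply(tt),T)
E
```

```text
t 11.85 pos [594.9   4.9 209.9] rpy [-179.72   16.89  -11.95] F [-0.4 -0.4 -1. ] gap 0.158 J [-10.6  36.8  76.3   0.7  83.7  91.2]
[644.6539213   -9.32423995 141.82834045] [ 0.69482167 -0.15020963 -0.70332064]
tail px [411.26940036 188.51416214] toe px [409.88318191 195.87245035]
shift cm [0.6  0.08 9.21] turn [-0.07 -0.3   0.39]
shift cm [-0.72  0.07 11.68] turn [-0.07 -0.3   0.39]
```

View pics/w5.png

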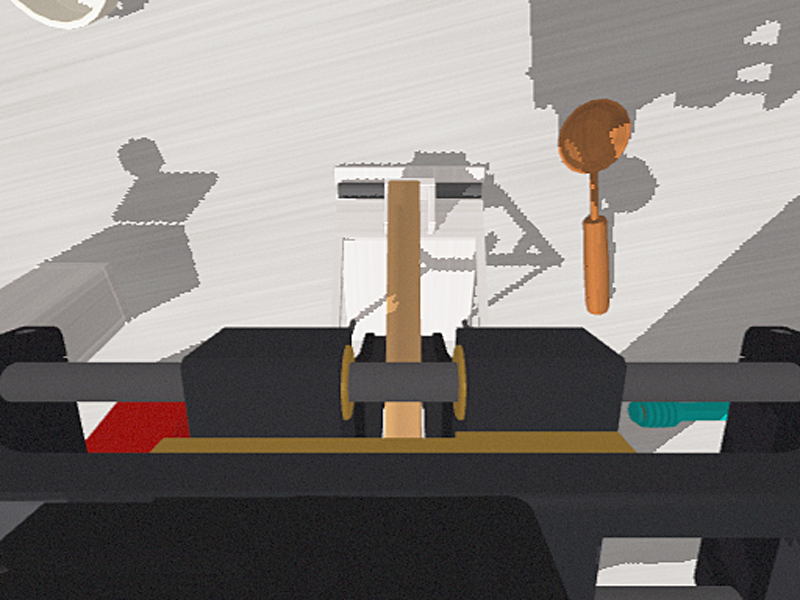

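The tail's upper edge is at (404,180) and the handle runs straight along x=404, so the dipper is centred in the jaws (tool y about 0.5). The toe gap is centred at x≈410.

```bash
python3 - <<'E'
from h import *
tt,dd=np.load('grip.npy'); tt[1]=.5; dd[1]=0; np.save('grip.npy',[tt,dd])
c=lcam('w5');s=sensors.observe();Rt=rot(s['eef_rot'])
nT=np.cross(dd,[0,1,0]); nT=-nT if (Rt.apply(nT)[2]<0) else nT
tail=s['eef_pos']+Rt.apply(tt); print(w2p(c,tail+7*Rt.apply(nT))*1.5625)
for t in (17.23,):
  T=[180,t,-12.5]
  P=[TOE+5*UP+N*n-rot(T).apply(tt) for n in (30,3,0)]
  go(P[0],T); go(P[1],T); go(P[2],T); print(P,rot(T).apply(dd))
E
```

```text
[408.78099364 180.61988521]
shift cm [0.6  0.2  9.21] turn [-0.07 -0.3   0.41]
shift cm [-0.67  0.19 11.59] turn [-0.07 -0.3   0.41]
shift cm [-0.81  0.19 11.85] turn [-0.07 -0.3   0.41]
[array([573.59388378,   5.70913925, 119.72625578]), array([554.96179506,   9.87390451, 100.63437269]), array([552.89156297,  10.33665621,  98.51305235])] [ 0.69039801 -0.15305755 -0.70704581]
```

Emit:
drive_tool(rows=[[0.2,0.15,3,0,0,0.4,0.5],[0.4,0.3,6,0,-0.2,0.4,0.5],[0.6,0.35,9.2,0,-0.2,0.4,0.5],[0.6,0.35,9.2,0,-0.2,0.4,0.5]])

```text
time: 12.4
eef_pos: [570.7, 2.1, 117.5]
eef_rot: [-179.9, 17.6, -12.8]
contact_force: [0.3, -0.1, 0.1]
finger_gap: 0.154
```

Emit:
drive_tool(rows=[[-0.5,0,0.9,0,0,0,0.5],[-0.9,0,1.75,0,0,0,0.5],[-1.2,0,2.2,0,0,0,0.5],[-1.28,0,2.4,0,0,0,0.5]])

```text
time: 12.9
eef_pos: [554.4, 7.4, 100.8]
eef_rot: [-179.9, 17.1, -12.6]
contact_force: [-0.0, -0.3, 0.2]
finger_gap: 0.156
```

```bash
python3 - <<'E'
from h import *
st(); snap('wrist','w6')
s=sensors.observe();tt,dd=np.load('grip.npy');Rt=rot(s['eef_rot']);tail=s['eef_pos']+Rt.apply(tt);e=tail-TOE;print('up',e@UP,'N',e@N,'lat',e@np.cross(N,UP),Rt.apply(dd))
im=cv2.imread('pics/w6_raw.png')[70:220,170:350]
cv2.imwrite('pics/w6c.png',cv2.resize(im,None,fx=4,fy=4,interpolation=cv2.INTER_CUBIC))
E
```

```text
t 12.9 pos [554.4   7.4 100.8] rpy [-179.9    17.13  -12.64] F [-0.  -0.3  0.2] gap 0.156 J [-11.1  42.   86.8   0.6  68.3  91.3]
up 5.015737181228638 N 3.0665740955141962 lat 2.5575261232013498 [ 0.69123401 -0.15417835 -0.70598469]
```

View pics/w6c.png

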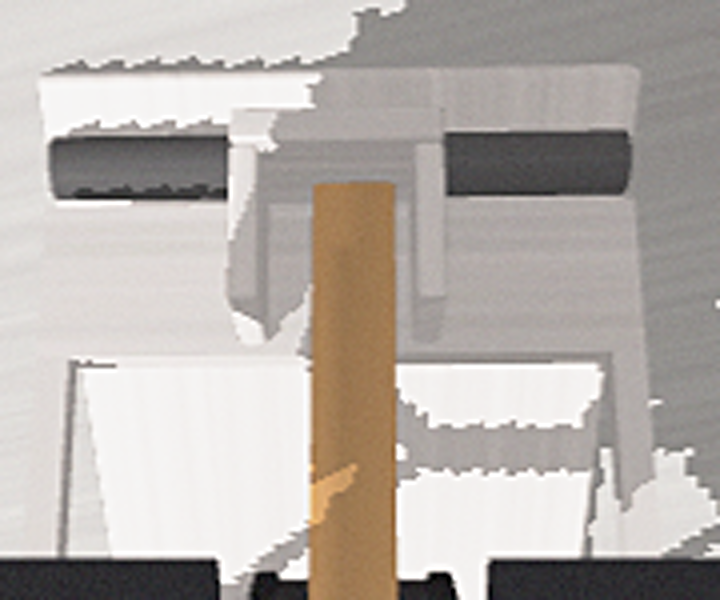

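The tail is between the cheeks about 3 mm right of centre (dipper 313–395, cheeks' inner faces 258 and 414) and about 5 mm short of the toe. Correcting, then lowering home.

Emit:
drive_tool(rows=[[0,-0.3,0,0,0,0,0.5],[-0.07,-0.3,0.13,0,0,0,0.5],[-0.14,-0.3,0.26,0,0,0,0.5],[0,-0.3,0.33,0,0,0,0.5],[0.13,-0.3,0.4,0,0,0,0.5]])

```text
time: 13.58
eef_pos: [555.5, 10.1, 96.3]
eef_rot: [-179.9, 17.1, -12.7]
contact_force: [-0.0, 0.1, -0.0]
finger_gap: 0.163
```

Emit:
drive_tool(rows=[[0,0,0,0,0,0,0.5]])

```text
time: 13.7
eef_pos: [555.4, 10.1, 96.3]
eef_rot: [-179.9, 17.1, -12.7]
contact_force: [0.9, -0.4, -0.6]
finger_gap: 0.158
```

```bash
python3 - <<'E'
from h import *
st()
s=sensors.observe();tt,dd=np.load('grip.npy');Rt=rot(s['eef_rot']);tail=s['eef_pos']+Rt.apply(tt);e=tail-TOE;print('up',e@UP,'N',e@N,'lat',e@np.cross(N,UP),Rt.apply(dd))
E
```

```text
t 13.7 pos [555.4  10.1  96.3] rpy [-179.9    17.14  -12.66] F [ 0.9 -0.4 -0.6] gap 0.158 J [-10.8  42.5  86.7   0.7  67.9  91.5]
up 1.5858778498695525 N 0.32917101301731394 lat -0.2754588849526034 [ 0.69119028 -0.15441359 -0.7059761 ]
```

Emit:
drive_tool(rows=[[-0.05,0,0.09,0,0,0,0.5],[-0.09,0,0.17,0,0,0,0.5],[-0.09,0,0.17,0,0,0,0.5]])

```text
time: 14.08
eef_pos: [555.0, 10.2, 95.7]
eef_rot: [-179.9, 17.0, -12.7]
contact_force: [1.5, -1.0, 5.3]
finger_gap: 0.155
```

Emit:
drive_tool(rows=[[-0.05,0,0.09,0,0,0,0.5],[-0.09,0,0.17,0,0,0,0.5],[-0.09,0,0.17,0,0,0,0.5]])

```text
time: 14.45
eef_pos: [555.2, 10.2, 95.5]
eef_rot: [-179.9, 16.8, -12.7]
contact_force: [3.9, -1.3, 10.4]
finger_gap: 0.156
```

Emit:
drive_tool(rows=[[0,0,0,0,0,0,2.5],[0,0,0,0,0,0,3.5],[0,0,0,0,0,0,3.5],[0,0,0,0,0,0,3.5]])

```text
time: 14.95
eef_pos: [552.2, 10.9, 93.3]
eef_rot: [-179.9, 17.2, -12.6]
contact_force: [-0.2, -0.3, -0.1]
finger_gap: 0.393
```

Emit:
drive_tool(rows=[[0,0,-2,0,0,0,3.5],[0,0,-5,0,0,0,3.5],[0,0,-10,0,0,0,5],[0,0,-15,0,0,0,8.7],[0,0,-15,0,0,0,8.7]])

```text
time: 15.58
eef_pos: [599.1, 0.2, 241.0]
eef_rot: [-179.9, 16.6, -12.7]
contact_force: [0.1, -0.2, 0.1]
finger_gap: 0.658
```

```bash
python3 - <<'E'
from h import *
st(); snap('wrist','w7')
c=lcam('w7'); hd=TOE+176*UP
for n,p in dict(toe=TOE,head=hd,headend=TOE+200*UP,saddle=TOE+134*UP).items(): print(n,p,w2p(c,p)*1.5625)
E
```

```text
t 15.57 pos [5.991e+02 2.000e-01 2.410e+02] rpy [-179.88   16.55  -12.65] F [ 0.1 -0.2  0.1] gap 0.658 J [-11.   35.2  74.2   0.6  87.2  91.6]
toe [606.2  -2.   27. ] [404.02536931 191.84117673]
head [484.7463846   25.14809949 151.45079349] [404.14490739 418.58405739]
headend [468.18452795  28.85011305 168.42135624] [404.16401523 454.82828765]
saddle [513.72963373  18.66957575 121.75230868] [404.11326683 358.56742323]
```

View pics/w7.png

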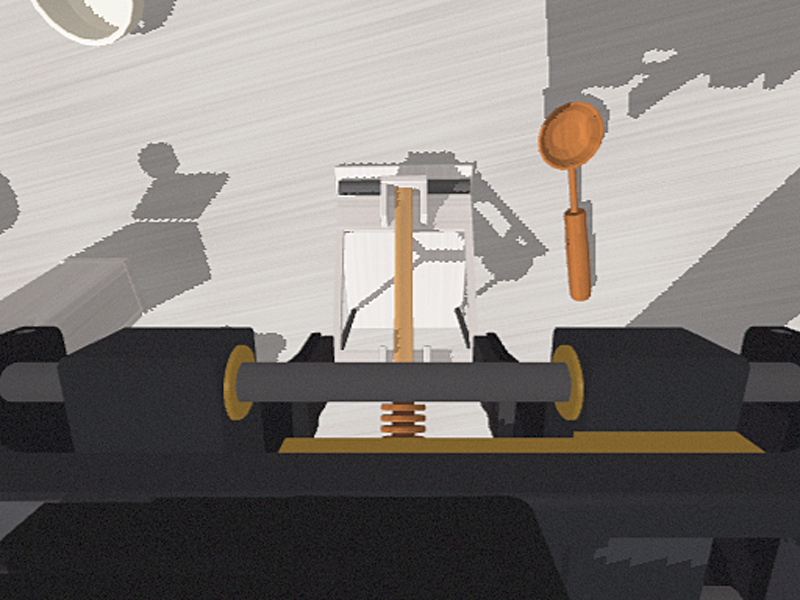

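The dipper lies home: tail at (404,186) between the cheeks against the toe, handle between the prongs, head at (403,418) as predicted. Next, take it by the head.

```bash
python3 - <<'E'
from h import *
H=TOE+178*UP
q,T=gtcp(H,72,-12.6,85); p,T=gtcp(H,72,-12.6,-2); print(q,p,T); go(q,T); go(p,T,(q,T))
E
```

```text
[457.73236639  31.18644796 233.70481094] [483.96937961  25.32178068 150.96289402] [180.  -18.  -12.6]
shift cm [-13.49   0.07   4.61] turn [-0.1  34.9  -0.08]
shift cm [-0.   0.   8.7] turn [0. 0. 0.]
```

Emit:
drive_tool(rows=[[-4,0,0,0,8,0,8.7],[-8,0,1.3,0,17,0,8.7],[-12,0,3.2,0,26,0,8.7],[-13.5,0,4.6,0,34.9,0,8.7],[-13.5,0,4.6,0,34.9,0,8.7]])

```text
time: 16.25
eef_pos: [446.5, 34.4, 228.5]
eef_rot: [-180.0, -16.8, -12.6]
contact_force: [0.3, -0.8, 0.8]
finger_gap: 1.001
```

```bash
python3 - <<'E'
from h import *
st(); H=TOE+178*UP; p,T=gtcp(H,72,-12.6,-2); go(p,T)
E
```

```text
t 16.25 pos [446.5  34.4 228.5] rpy [-179.96  -16.82  -12.62] F [ 0.3 -0.8  0.8] gap 1.001 J [ -9.3  12.8 118.1  -1.7  32.3  94.6]
shift cm [1.44 0.07 8.54] turn [-0.04  1.18 -0.02]
```

Emit:
drive_tool(rows=[[0,0,0,0,0,0,8.7]])

```text
time: 16.38
eef_pos: [457.4, 32.1, 232.7]
eef_rot: [-179.9, -17.7, -12.7]
contact_force: [0.6, -0.4, 0.2]
finger_gap: 1.0
```

```bash
python3 - <<'E'
from h import *
st(); H=TOE+178*UP; p,T=gtcp(H,72,-12.6,-2); go(p,T)
E
```

```text
t 16.38 pos [457.4  32.1 232.7] rpy [-179.9   -17.7   -12.71] F [ 0.6 -0.4  0.2] gap 1.0 J [ -9.4  13.  117.1  -1.7  32.2  94.6]
shift cm [0.13 0.09 8.62] turn [-0.07  0.3  -0.1 ]
```

Emit:
drive_tool(rows=[[0,0.05,2.5,0,0,0,8.7],[0,0.05,5,0,0,0,8.7],[0.05,0.05,7,0,0,0,6.5],[0.05,0.05,8.65,0,0,0,5],[0.05,0.05,8.65,0,0,0,4.2]])

```text
time: 17.0
eef_pos: [485.2, 25.1, 149.4]
eef_rot: [-179.9, -17.7, -12.8]
contact_force: [0.2, 0.6, 0.5]
finger_gap: 0.738
```

Emit:
drive_tool(rows=[[0,0,0,0,0,0,3.6],[0,0,0,0,0,0,2],[0,0,0,0,0,0,2],[0,0,0,0,0,0,2],[0,0,0,0,0,0,2]])

```text
time: 17.62
eef_pos: [483.0, 25.9, 151.2]
eef_rot: [-179.9, -17.8, -12.7]
contact_force: [-1.0, -0.6, 3.8]
finger_gap: 0.356
```

```bash
python3 - <<'E'
from h import *
st(); snap('wrist','w8'); s=sensors.observe()
tt,dd=dippose(s['eef_pos'],s['eef_rot'],TOE,-UP); print(tt,dd); np.save('grip2.npy',[tt,dd])
E
```

```text
t 17.62 pos [483.   25.9 151.2] rpy [-179.9   -17.83  -12.7 ] F [-1.  -0.6  3.8] gap 0.356 J [ -9.7  24.5 119.2  -2.6  18.4  95.3]
[ 82.23134234   0.44644341 156.84762979] [4.56661449e-01 3.30021327e-04 8.89640496e-01]
```

```bash
python3 - <<'E'
from h import *
tt,dd=np.load('grip2.npy'); s=sensors.observe(); t=90+s['eef_rot'][1]+45; T=tilt(t,-12.7); print(t,rot(T).apply(dd))
for z in (150,30,14):
    P=np.array([573,306.5,z])-rot(T).apply(tt); print(z,P,T); go(P,T)
go(s['eef_pos']+[0,0,130],s['eef_rot'])
E
```

```text
117.17195508149575 [-7.37057692e-05 -3.21687628e-04 -9.99999946e-01]
150 [571.60572025 307.27185429 327.08989855] [180.          27.17195508 -12.7       ]
shift cm [  7.72 -29.42 -15.95] turn [-1.0e-01 -4.5e+01  4.0e-02]
30 [571.60572025 307.27185429 207.08989855] [180.          27.17195508 -12.7       ]
shift cm [  4.05 -29.4   -4.52] turn [-1.0e-01 -4.5e+01  4.0e-02]
14 [571.60572025 307.27185429 191.08989855] [180.          27.17195508 -12.7       ]
shift cm [  3.56 -29.4   -3.  ] turn [-1.0e-01 -4.5e+01  4.0e-02]
shift cm [  3.98  -0.02 -12.38] turn [0. 0. 0.]
```

Emit:
drive_tool(rows=[[0.6,0,-2,0,0,0,2],[1.6,0,-5,0,0,0,2],[2.8,0,-8.8,0,0,0,2],[4.2,0,-13,0,-6,0,2],[5.5,-1,-17,0,-12,0,2]])

```text
time: 18.3
eef_pos: [484.4, 35.3, 330.9]
eef_rot: [-179.9, -5.6, -12.7]
contact_force: [1.9, 0.3, -0.9]
finger_gap: 0.358
```

Emit:
drive_tool(rows=[[0,0,0,0,0,0,2]])

```text
time: 18.42
eef_pos: [489.2, 34.9, 333.1]
eef_rot: [-179.9, -6.3, -12.7]
contact_force: [0.2, -0.5, -1.3]
finger_gap: 0.355
```

```bash
python3 - <<'E'
from h import *
st(); go([571.6,307.3,330],[180,27.17,-12.7])
E
```

```text
t 18.43 pos [489.2  34.9 333.1] rpy [-179.86   -6.3   -12.67] F [ 0.2 -0.5 -1.3] gap 0.355 J [-8.8 10.9 97.5 -0.3 65.3 94. ]
shift cm [  2.02 -28.38   0.6 ] turn [ -0.13 -33.47   0.07]
```

Emit:
drive_tool(rows=[[0.4,-4.5,0.1,0,-7,0,2],[0.8,-9.5,0.2,0,-14,0,2],[1.2,-14.5,0.3,0,-21,0,2],[1.6,-19.5,0.4,0,-28,0,2],[1.8,-24,0.5,0,-33.5,0,2]])

```text
time: 19.05
eef_pos: [555.9, 266.7, 324.0]
eef_rot: [-180.0, 28.1, -12.7]
contact_force: [0.2, 0.1, -0.1]
finger_gap: 0.354
```

```bash
python3 - <<'E'
from h import *
st(); go([571.6,307.3,330],[180,27.17,-12.7])
E
```

```text
t 19.05 pos [555.9 266.7 324. ] rpy [-180.     28.07  -12.69] F [ 0.2  0.1 -0.1] gap 0.354 J [ 10.2  36.3  62.   11.1 107.6 113.8]
shift cm [ 0.29 -4.31 -0.83] turn [0.01 0.9  0.01]
```

Emit:
drive_tool(rows=[[0.1,-2,-0.3,0,0.4,0,2],[0.2,-4.3,-0.6,0,0.5,0,2],[0.2,-4.3,-0.6,0,0.5,0,2],[0.2,-4.3,-0.6,0,0.5,0,2]])

```text
time: 19.55
eef_pos: [569.2, 305.4, 329.7]
eef_rot: [180.0, 27.4, -12.7]
contact_force: [-0.5, 0.0, -0.5]
finger_gap: 0.358
```

```bash
python3 - <<'E'
from h import *
st(); s=sensors.observe(); tt,dd=np.load('grip2.npy'); Rt=rot(s['eef_rot']); tail=s['eef_pos']+Rt.apply(tt); d=Rt.apply(dd); print('tail',tail,d)
for n in ('scene','top'):
    snap(n,n+'9'); c=lcam(n+'9'); im=cv2.imread(f'pics/{n}9_raw.png').astype(int)
    a,b=w2p(c,tail),w2p(c,tail-140*d); print(n,'pred tail',a,'up140',b)
    u0,v0=np.minimum(a,b).astype(int)-25; u1,v1=np.maximum(a,b).astype(int)+25
    B,G,Rr=[im[v0:v1,u0:u1,i] for i in range(3)]; m=(Rr-B>45)&(G-B>12)
    ys,xs=np.nonzero(m); 
    for y in np.unique(ys)[::3]: x=xs[ys==y]; print(y+v0,x.min()+u0,x.max()+u0,end=' | ')
    print()
T=tilt(117.17,-12.7)
for z in (150,60,14):
    P=np.array([573,306.5,z])-rot(T).apply(tt); go(P,T)
E
```

```text
t 19.55 pos [569.2 305.4 329.7] rpy [179.98  27.37 -12.71] F [-0.5  0.  -0.5] gap 0.358 J [ 13.1  38.2  57.2  12.2 109.2 117.3]
tail [569.9697416  304.74894749 152.61344703] [-3.49366497e-03  1.15980250e-04 -9.99993890e-01]
scene pred tail [307.18225053 232.92886883] up140 [310.89638894 206.96867938]
194 321 322 | 219 309 310 | 222 308 310 | 225 308 309 | 228 307 309 | 231 307 309 | 
top pred tail [165.28174855 167.50444189] up140 [153.90132472 155.1543273 ]

shift cm [ 0.3  -0.25  0.24] turn [-0.05  0.13 -0.02]
shift cm [ 4.42 -0.24  8.23] turn [-0.05  0.13 -0.02]
shift cm [ 6.53 -0.24 12.32] turn [-0.05  0.13 -0.02]
```

The scene camera confirms the tail is where predicted: row 231–232, column 308. Lowering in.

Emit:
drive_tool(rows=[[0.3,-0.25,0.25,0,0,0,2],[1.6,-0.25,2.8,0,0,0,2],[2.9,-0.25,5.4,0,0,0,2],[4,-0.25,7.4,0,0,0,2],[4.4,-0.25,8.2,0,0,0,2]])

```text
time: 20.27
eef_pos: [571.5, 308.0, 236.3]
eef_rot: [-180.0, 27.4, -12.7]
contact_force: [-0.2, -0.0, -0.8]
finger_gap: 0.352
```

```bash
python3 - <<'E'
from h import *
st(); s=sensors.observe(); tt,dd=np.load('grip2.npy'); T=tilt(117.17,-12.7)
for z in (14,9): go(np.array([573,306.5,z])-rot(T).apply(tt),T)
E
```

```text
t 20.27 pos [571.5 308.  236.3] rpy [-179.98   27.38  -12.71] F [-0.2 -0.  -0.8] gap 0.352 J [ 13.2  42.7  62.7  11.8  99.4 115.3]
shift cm [2.1  0.07 4.01] turn [-0.02  0.21 -0.01]
shift cm [2.33 0.07 4.45] turn [-0.02  0.21 -0.01]
```

No contact; the tail is inside. Going on to just above the floor.

Emit:
drive_tool(rows=[[0.5,0,1,0,0,0,2],[1.1,0,2,0,0,0,2],[1.6,0,3,0,0,0,2],[2.1,0,4,0,0,0,2],[2.1,0,4,0,0,0,2]])

```text
time: 20.9
eef_pos: [571.8, 308.4, 191.6]
eef_rot: [-180.0, 27.4, -12.7]
contact_force: [-0.6, 0.4, -0.0]
finger_gap: 0.358
```

Emit:
drive_tool(rows=[[0.1,0,0.2,0,0,0,2],[0.2,0,0.4,0,0,0,2],[0.2,0,0.4,0,0,0,2]])

```text
time: 21.28
eef_pos: [572.4, 308.6, 188.3]
eef_rot: [-179.9, 27.2, -12.6]
contact_force: [-0.7, 0.1, -0.7]
finger_gap: 0.355
```

Emit:
drive_tool(rows=[[0,0,0,0,0,0,4],[0,0,0,0,0,0,5.5],[0,0,0,0,0,0,7],[0,0,0,0,0,0,7.5],[0,0,0,0,0,0,7.5]])

```text
time: 21.9
eef_pos: [572.4, 308.6, 188.3]
eef_rot: [-179.9, 27.2, -12.6]
contact_force: [-0.3, 0.1, 0.7]
finger_gap: 0.813
```

Emit:
drive_tool(rows=[[0,0,-2,0,0,0,7.5],[0,0,-5,0,0,0,7.5],[0,0,-9,0,0,0,7.5],[0,0,-13,0,0,0,7.5],[0,0,-13,0,0,0,7.5]])

```text
time: 22.52
eef_pos: [632.8, 295.1, 307.1]
eef_rot: [-179.7, 26.8, -12.6]
contact_force: [-0.4, 0.4, -0.5]
finger_gap: 0.862
```

```bash
python3 - <<'E'
from h import *
st(); snap('wrist','w10'); snap('scene','s10'); snap('top','t10')
a=cv2.imread('pics/w10_raw.png')[60:290,130:390]; a=cv2.resize(a,(460,407),interpolation=cv2.INTER_CUBIC)
b=cv2.resize(cv2.imread('pics/s10_raw.png')[195:285,265:355],(340,340),interpolation=cv2.INTER_CUBIC)
b2=cv2.resize(cv2.imread('pics/s10_raw.png'),(340,255)) 
o=np.zeros((600,800,3),np.uint8); o[:407,:460]=a; o[:340,460:]=b; o[345:600,460:]=b2; cv2.imwrite('pics/fin.png',o)
E
```

```text
t 22.52 pos [632.8 295.1 307.1] rpy [-179.68   26.82  -12.59] F [-0.4  0.4 -0.5] gap 0.862 J [ 11.3  44.3  48.2  11.7 111.8 116. ]
```

View pics/fin.png

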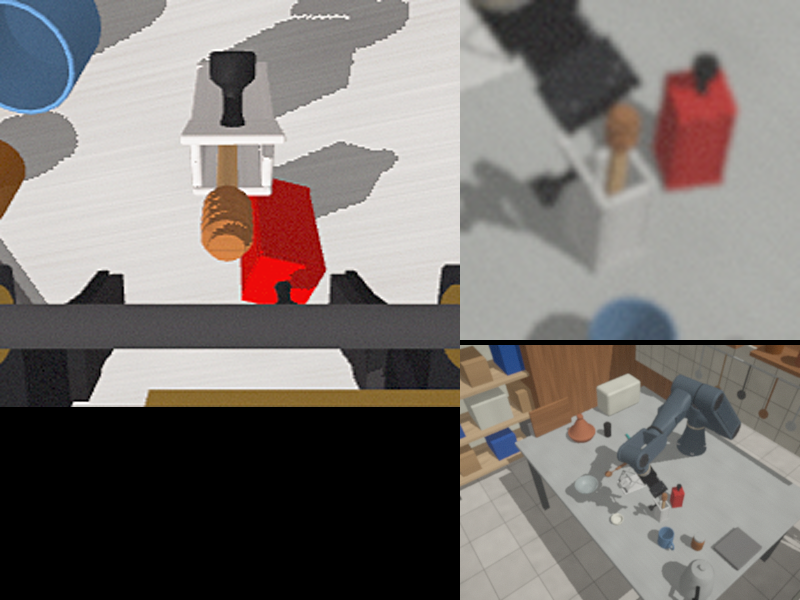

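The dipper stands in the aluminium holder with its head sticking out at (228,225). The lid is open behind it with the knob at (232,80), and the gripper is clear.

Emit:
drive_tool(rows=[[0,0,-2,0,0,0,7.5],[0,0,-3,0,0,0,7.5],[0,0,-3,0,0,0,7.5]])

```text
time: 23.05
eef_pos: [643.8, 292.3, 330.3]
eef_rot: [-179.9, 27.2, -12.6]
contact_force: [0.5, -0.2, -0.7]
finger_gap: 0.866
```

```bash
python3 -c "
from h import *
st(); print(order.sign_off())"
```

```text
t 23.05 pos [643.8 292.3 330.3] rpy [-179.89   27.25  -12.63] F [ 0.5 -0.2 -0.7] gap 0.866 J [ 11.   44.8  43.9  11.9 116.1 116.5]
the job is handed in; nothing more can be done
None
```

The job is handed in at about 23 s of the 72 s allowed. I swung the lid open by its knob until it fell back, then laid the dipper on the leaf with its tail between the cheeks. I let go, took it by the head, lowered it tail first into the aluminium holder and released it just above the floor.

- **Last picture:** The dipper stands in the holder, leaning a little, with its head out of the top. The lid is still open and the gripper was 130 mm clear; I backed it off another 30 mm before handing in.
- **Forces:** The wrist force stayed near 10 N or less in every reading, and there was no contact while the dipper went in.
- **Disagreements:** One position reading, just before I took the head, was about 11 mm off because the arm had not settled; I read it again before going on. On the leaf the dipper was first about 3 mm to one side, which I corrected from a close picture.
- **Not checked:** I did not measure the other objects for movement. None looks shifted in the last pictures, and no force reading showed a knock.

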